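# Pull the misplaced nozzle from a torch consumables case

### The job

In the torch consumables case each pocket's coloured frame shows what belongs there: brass nozzles in yellow, red ceramic cups in red. Lift the case's lid open until it stands about upright or beyond and leave it open; then take out the brass nozzle that was packed in a red pocket and stand it upright in the blue tray. Leave the two correctly packed parts standing in their pockets.

Things in the scene. Friction and masses are not known exactly. Their poses are not given: they have to be found in the camera images.
- lid (a joint): Hinge of the grey case's lid: 0 = closed, grows as it opens upward and away (about pi/2 = upright, stop at 1.9 rad). It starts closed or ajar by up to 0.25. Stiff friction hinge: about 2 to 3 N at the grip moves it and it stays at any angle where it is left. The case is a fixed open box 130 mm (its x, front to back) by 230 mm (its y) by 62 mm high, walls and floor 4 mm; the lid is an 8 mm flat plate of the same outline on top, hinged along the far long edge.
- lid_grip (a point): Centre of the black barrel grip, 16 mm in diameter and 24 mm long along the case's y (parallel to the hinge), on a steel tongue 14 mm wide at the middle of the lid's front edge; it sticks out 32 mm past that edge, with open space below it (66 mm above the bench when closed). Moves with the lid; 162 mm from the hinge line. Pinched on its two flat ends (24 mm apart) it can swivel between the fingers, so that the lid can be swung with the gripper kept pointing down.
- lid_hinge (a point): Point on the hinge line, at the middle of the case's far edge, 62.5 mm above the bench. The horizontal direction from lid_grip (lid shut or ajar) to here is the case's x, away from the robot; the case is turned by up to 0.2 rad.
- pocket_yellow: Yellow square frame lying on the case floor, 54 mm square, 8 mm high, with a 30 mm square hole: the one pocket for a brass nozzle. Its origin is the pocket's centre on the case floor (4 mm above the bench); axes parallel to the case's. Two frames alike but red are the pockets for red cups. The three stand in a row along the case's y, 70 mm apart, in any order, the middle one in the middle of the case.
- nozzle_a: Loose brass nozzle, one of two alike (which of the two is wrongly packed varies): 24 mm across and 10 mm high at its foot, then a straight barrel 20 mm across up to its full height of 48 mm (a dark bore shows in the top); 50 to 100 g, round about its z axis. Starts standing upright in one of the case's three pockets. Origin: centre of its underside, z up along its axis.
- nozzle_b: Loose brass nozzle, one of two alike (which of the two is wrongly packed varies): 24 mm across and 10 mm high at its foot, then a straight barrel 20 mm across up to its full height of 48 mm (a dark bore shows in the top); 50 to 100 g, round about its z axis. Starts standing upright in one of the case's three pockets. Origin: centre of its underside, z up along its axis.
- cup: Loose red ceramic cup, correctly packed in a red pocket, to be left there: 25 mm across, 46 mm high, narrowing to 17 mm at the top; 30 g. Origin: centre of its underside, z up.
- blue_tray: Fixed blue open tray 110 mm square, 25 mm high, walls and floor 5 mm (inside 100 mm square). Origin: centre of its underside, on the bench; z up. A green tray of the same size stands at the other side of the case and is not wanted.

How it is judged:
On the way:
1. the lid has been lifted open (beyond 1.35 rad) (value of joint lid above 1.35 rad), for 0.2 s.
At the end, for the whole second after the job is handed in: Lid open beyond 1.35 rad; the brass nozzle from the red pocket stands on the blue tray's floor, within 45 mm of its centre along both tray axes; the other nozzle stands within 12 mm of the yellow pocket's centre, the cup within 12 mm of its start; all upright within 10 degrees, at rest (value of joint lid above 1.35 rad and ((x of nozzle_a in the frame of blue_tray between -0.045 and 0.045 m and y of nozzle_a in the frame of blue_tray between -0.045 and 0.045 m and z of nozzle_a in the frame of blue_tray between -0.002 and 0.012 m and horizontal distance between nozzle_b and pocket_yellow below 0.012 m and z of nozzle_b in the frame of pocket_yellow below 0.008 m) or (x of nozzle_b in the frame of blue_tray between -0.045 and 0.045 m and y of nozzle_b in the frame of blue_tray between -0.045 and 0.045 m and z of nozzle_b in the frame of blue_tray between -0.002 and 0.012 m and horizontal distance between nozzle_a and pocket_yellow below 0.012 m and z of nozzle_a in the frame of pocket_yellow below 0.008 m)) and angle between each of nozzle_a, nozzle_b, cup's own z axis and vertical below 0.17 rad and distance of cup from where it was at the start of the episode below 0.012 m and linear speed of each of nozzle_a, nozzle_b, cup below 0.02 m/s); the robot touches nothing.
It also fails if it takes over 48 s, if anything falls off the work surface, if the arm or the gripper's body presses on something with over 40 N, if the wrist force passes 120 N, or if a joint passes its speed limit or range.

### The arm

A 7-joint arm with a two-finger parallel gripper is mounted at the origin on the work surface. World frame = base frame: x ahead of the robot, y to its left, z up, the work surface at z = 0. Lengths are in m, angles in rad, forces in N, time in s.
With the tool pointing down it reaches from about 0.375 to 0.925 m from the base axis. Payload 3.1 kg.
Tool frame: the origin (TCP) lies midway between the tips of the shut fingers; the grasp point (between the pads) lies 19 mm behind it; z points along the fingers, y is the line along which they close (so a half turn about z gives the same grasp; the last joint's range is limited). The gripper opens to 85 mm and grips with 20 to 120 N. Pads are 22 mm wide; open, the fingers measure 114 mm over their backs; the gripper's body (76 mm by 85 mm) begins 54 mm behind the grasp point. The pads swing forward as they close: fully open they stand 13 mm farther back than shut.
Start: joints at [1.192, 0.383, 0.044, 1.598, -0.018, 1.161, -0.05], TCP at [0.18, -0.625, 0.193] pointing down, gripper open.
Joint ranges: [-2.61, 2.61], [-0.41, 2.15], [-1.48, 1.57], [0, 2.5], [-1.57, 4.71], [0.05, 1.97], [-2.85, 2.85]. Speed limits (rad/s): [2.79, 2.79, 3.14, 3.14, 3.14, 3.14, 3.14].

### API

Orientations are given as a unit quaternion [x, y, z, w].
In Python, from workcell import robot gives the robot as it stands. The module is installed in compiled form; this text tells all that it offers.
- The arm moves only by the shell command python3 -m pendant 'ROWS' [OPENING] [FORCE]. ROWS is JSON, a list of rows, each an object of numbers: "x", "y", "z": the shift along the tool's x, y, z in mm; "wx", "wy", "wz": the turn, a rotation vector about the tool's x, y, z in rad. A call has 1 to 8 rows; each row is the pose to reach, as a shift and turn from the pose commanded when the call began, along the tool's axes at that moment; what a row does not reach only later rows make up. A row lasts 1/10 s, in which the tool goes at most 50 mm and 8.59 degrees, less where a joint would pass 70% of its speed; a pose out of reach is approached as far as the arm can. A call with a gripper value outside its range is refused whole. OPENING is the finger opening in mm, from 0 to 85.4, set as the call begins (- or left out, the last holds). The fingers move at their own pace and stop on an object; FORCE is the grip in N (left out, the last holds). Time passes only in rows, so rows that repeat a pose let the fingers close. It gives the time, the measured TCP pose, the force, the opening and the grip force at its end, in the units of the state.
- robot.read_state(): the state, without advancing time (a new reading comes with each control period).
- robot.grab_frame(name): name is "scene" or "top"; returns (picture, depth): 420x560x3 uint8, blue, green, red; 420x560 float32, m along the optical axis (not along the pixel's ray), 0 where there is no reading.
- robot.camera_params(name): a dict with "mtx" (3x3 intrinsics, pixels), "rvec" (rotation vector, rad) and "tvec" (3), from world to camera coordinates, as OpenCV has them. Camera axes: x right, y down, z forward; pixel columns grow to the right and rows downward; lengths in m; the calibration is good to about 2 mm. A picture is of the moment at which its call begins. camera_params takes no time and is no camera call.
- robot.finish_job(): hands the job in; it is judged then, once.
The state is a dict: "time": time; "joint_pos": joint angles; "joint_velocities": joint speeds; "joint_torque": joint torques, N m; "tool_pos": TCP position; "orientation": TCP orientation; "ft_force": force on the tool from outside, world axes, zero at the start; "ft_torque": the same for the moment, N m; "width": finger opening in m; "grasp_force": force on a finger pad.
Only numpy, scipy, OpenCV 4.12 (cv2) and the standard library are available. Lean on these libraries where they do the work, as an engineer would, in place of code of your own. Each camera call takes 0.05 s, during which the arm holds its last target. There are 200 camera calls.

## Working session

There is one attempt and no reset: what is moved stays moved. The work goes in short steps, Python scripts to look and compute and a shell command to move; the robot and the scene stay as the last step left them, time stands still between calls to the robot, and variables do not carry over. Pictures are saved under pics/ and viewed, at most 10 in all, crops included, and the job is handed in when it is done.

```bash
mkdir -p pics
cat > h.py <<'E'
import numpy as np, cv2
from workcell import robot
from scipy.spatial.transform import Rotation as R
def cam(n):
    p=robot.camera_params(n); M=cv2.Rodrigues(np.array(p['rvec'],float))[0]
    return np.array(p['mtx'],float),M,np.array(p['tvec'],float).ravel()
def ray(n,u,v):
    K,M,t=cam(n); d=M.T@np.linalg.solve(K,[u,v,1.]); return -M.T@t,d
def onplane(n,u,v,z):
    c,d=ray(n,u,v); return c+d*(z-c[2])/d[2]
def cross(a,b):
    (c1,d1),(c2,d2)=a,b
    s=np.linalg.lstsq(np.c_[d1,-d2],c2-c1,rcond=None)[0]
    p,q=c1+s[0]*d1,c2+s[1]*d2; return (p+q)/2,np.linalg.norm(p-q)
def cloud(n,dep):
    K,M,t=cam(n); v,u=np.indices(dep.shape)
    P=np.stack([(u-K[0,2])/K[0,0]*dep,(v-K[1,2])/K[1,1]*dep,dep],-1)
    W=(P-t)@M; W[dep==0]=np.nan; return W
def shift(target):
    s=robot.read_state(); Q=R.from_quat(s['orientation']); return Q.inv().apply(np.array(target)-s['tool_pos'])*1000
E
python3 - <<'E'
from h import *
a,d=robot.grab_frame('scene');b,e=robot.grab_frame('top')
cv2.imwrite('pics/s0.png',a);cv2.imwrite('pics/t0.png',b);np.savez('f0.npz',a=a,d=d,b=b,e=e)
s=robot.read_state();print(s['time'],s['tool_pos'],s['orientation'],R.from_quat(s['orientation']).as_matrix().round(3),s['joint_pos'])
for n in('scene','top'):print(n,ray(n,280,210))
E
```

```text
0.1 [ 0.17984244 -0.62363676  0.19190506] [ 9.90157157e-01  1.39954875e-01 -2.33839219e-04 -1.17548579e-03] [[ 0.961  0.277 -0.001]
 [ 0.277 -0.961  0.002]
 [-0.    -0.002 -1.   ]] [ 1.19221799  0.38375732  0.04384251  1.59942835 -0.01789339  1.16119648
 -0.04992331]
scene (array([1.25924013, 0.3087064 , 0.60756623]), array([-0.75825414, -0.32735252, -0.56406378]))
top (array([0.49980489, 0.00667887, 1.05778063]), array([ 0.05345526, -0.00236784, -0.99861621]))
```

View pics/s0.png

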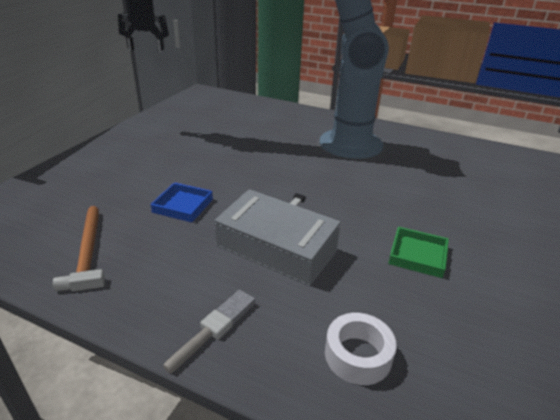

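View pics/t0.png

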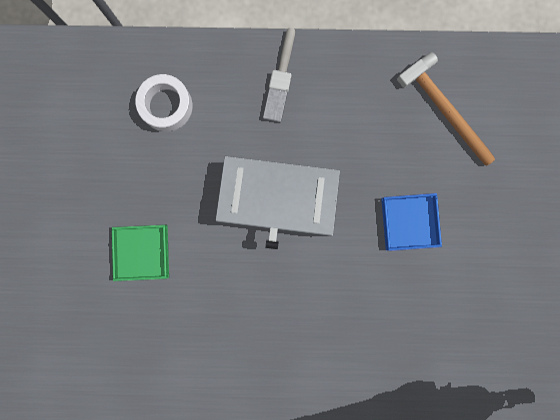

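The scene view shows the closed case from behind, with the grip at about (298,199). In the top view, the lid's corners are near (224,157), (339,171), (333,236) and (217,221). The grip is at (272,245) and the blue tray at (410,222). Next I measure the grip, lid and tray.

Run:
```python
from h import *
f=np.load('f0.npz');a,d,b,e=[f[k] for k in 'adbe']
def blob(img,m,box):
    z=np.zeros(m.shape,np.uint8);x0,y0,x1,y1=box;z[y0:y1,x0:x1]=m[y0:y1,x0:x1]
    n,l,s,c=cv2.connectedComponentsWithStats(z);i=1+s[1:,4].argmax();return c[i],s[i],l==i
g=lambda i:i.max(2)
print('top grip nbhd\n',g(b)[236:254,260:284]);print('scene\n',g(a)[190:212,286:310])
W=cloud('top',e);S=cloud('scene',d)
# lid plane from top depth
m=(np.abs(W[...,2]-.07)<.04);m[:,:200]=0;m[:,350:]=0;m[:140]=0;m[250:]=0
m2=m.copy().astype(np.uint8);c,s,l=blob(b,m2,(200,140,350,250));r=cv2.minAreaRect(np.argwhere(l)[:,::-1].astype(np.float32));print('rect',r)
P=W[cv2.erode(l.astype(np.uint8),np.ones((9,9)))>0];A=np.c_[P[:,:2],np.ones(len(P))];k=np.linalg.lstsq(A,P[:,2],rcond=None)[0];print('plane',k,P.mean(0),np.std(A@k-P[:,2]))
h=cv2.cvtColor(b,cv2.COLOR_BGR2HSV);mb=((abs(h[...,0].astype(int)-112)<12)&(h[...,1]>120)).astype(np.uint8)
c,s,l=blob(b,mb,(360,170,470,270));print('tray',c,s,cv2.minAreaRect(np.argwhere(l)[:,::-1].astype(np.float32)))
for z in(0,.025):print(onplane('top',*c,z))
hs=cv2.cvtColor(a,cv2.COLOR_BGR2HSV);ms=((abs(hs[...,0].astype(int)-112)<12)&(hs[...,1]>120)).astype(np.uint8)
c2,s2,l2=blob(a,ms,(140,170,230,230));print('scene tray',c2,s2)
print('tray floor z', np.nanpercentile(W[l][:,2],[5,25,50,75,95]),'scene',np.nanpercentile(S[l2][:,2],[5,25,50,75,95]))
```

```text
top grip nbhd
 [[122 123 123 122 123 123 123 121 120 186 207 203 205 206 208 210 193 116
  123 123 123 124 124 124]
 [123 121 121 122 121 122 122 121 119 195 207 204 205 206 208 210 180 116
  122 122 122 121 122 122]
 [122 122 121 123 122 122 124 121 120 195 207 205 206 207 208 210 168 117
  120 121 120 121 122 121]
 [122 122 122 122 122 124 110 110 109 213 211 209 210 210 210 213 156 119
  122 121 121 122 120 122]
 [122 121 120 120 122 123  77  71  70 175 166 165 178 198 195 219 133 107
  124 121 121 121 122 121]
 [122 122 121 120 122 124  41  35  36  62  58  57  95 132 131 169  85  66
   93 123 120 120 120 120]
 [122 122 123 121 123 127  45  46  46  43  43  42  36  33  33  31  34  33
   71 125 120 120 120 120]
 [123 122 122 122 125 113  56  56  57  55  53  50  49  46  47  48  43  40
   86 127 123 123 123 123]
 [125 123 122 123 125 102  54  55  57  58  58  57  56  57  55  54  54  48
  108 128 125 125 125 125]
 [123 125 122 123 125 106  43  44  48  51  52  52  55  54  52  55  53  46
  109 126 124 125 124 125]
 [122 123 123 123 126  89  34  40  40  42  43  43  44  47  47  47  47  44
 
[... 2909 characters left out ...]
37 137 139 136 137 140 137
  138 139 137 139 137 135]]
rect ((276.4486999511719, 205.0855712890625), (118.32036590576172, 86.27400207519531), 6.9810566902160645)
plane [-0.08029498  0.00792232  0.12259262] [0.58229523 0.00818327 0.07590206] 0.0018171764917756601
tray [411.11302049 221.59517515] [ 381  193   61   58 3026] ((411.0960388183594, 221.62034606933594), (54.144325256347656, 56.450157165527344), 85.10090637207031)
[ 0.53700908 -0.27059884  0.        ]
[ 0.53612979 -0.26404555  0.025     ]
scene tray [181.8379224  201.65957447] [ 151  183   61   39 1598]
tray floor z [0.0020676  0.00432741 0.00600851 0.0090159  0.02603974] scene [0.00427828 0.00613985 0.00934423 0.01967192 0.02602881]
```

Run:
```python
from h import *
f=np.load('f0.npz');a,d,b,e=[f[k] for k in 'adbe']
m=np.zeros(b.shape[:2],np.uint8);m[236:252,262:281]=b.max(2)[236:252,262:281]<85
r=cv2.minAreaRect(np.argwhere(m)[:,::-1].astype(np.float32));print(r)
W=cloud('top',e);print('grip depth z',np.nanmedian(W[m>0],0))
print('cross',cross(ray('top',*r[0]),ray('scene',299.2,197.3)))
# lid outline by gray level (bright plate vs bench)
q=(b.max(2)>135)&(b.max(2)<235)
z=np.zeros(q.shape,np.uint8);z[150:242,205:348]=q[150:242,205:348];z=cv2.morphologyEx(z,cv2.MORPH_OPEN,np.ones((13,13)))
c=max(cv2.findContours(z,0,2)[0],key=cv2.contourArea);R4=cv2.boxPoints(cv2.minAreaRect(c));print(R4,cv2.contourArea(c))
ap=cv2.approxPolyDP(c,6,True)[:,0];print(ap)
for p in ap:
  for zz in (.07,.085):print(p,zz,onplane('top',*p.astype(float),zz).round(4))
```

```text
((271.5182800292969, 244.33535766601562), (12.368332862854004, 7.840639591217041), 6.34019136428833)
grip depth z [0.4859636  0.02045791 0.08593174]
cross (array([0.48533829, 0.01979306, 0.08054461]), np.float64(0.00046957152746335615))
[[216.03958 220.81512]
 [223.90921 155.60974]
 [340.52097 169.68356]
 [332.65134 234.88895]] 7143.5
[[224 159]
 [220 203]
 [232 204]
 [231 222]
 [333 232]
 [338 170]
 [318 169]
 [317 186]
 [316 167]]
[224 159] 0.07 [0.6514 0.1165 0.07  ]
[224 159] 0.085 [0.6491 0.1149 0.085 ]
[220 203] 0.07 [0.5643 0.1223 0.07  ]
[220 203] 0.085 [0.5634 0.1206 0.085 ]
[232 204] 0.07 [0.5628 0.0987 0.07  ]
[232 204] 0.085 [0.5618 0.0973 0.085 ]
[231 222] 0.07 [0.5274 0.0999 0.07  ]
[231 222] 0.085 [0.527  0.0984 0.085 ]
[333 232] 0.07 [ 0.5115 -0.0999  0.07  ]
[333 232] 0.085 [ 0.5113 -0.0983  0.085 ]
[338 170] 0.07 [ 0.6335 -0.1084  0.07  ]
[338 170] 0.085 [ 0.6315 -0.1066  0.085 ]
[318 169] 0.07 [ 0.6348 -0.069   0.07  ]
[318 169] 0.085 [ 0.6328 -0.0679  0.085 ]
[317 186] 0.07 [ 0.6012 -0.0675  0.07  ]
[317 186] 0.085 [ 0.5996 -0.0664  0.085 ]
[316 167] 0.07 [ 0.6387 -0.065   0.07  ]
[316 167] 0.085 [ 0.6366 -0.0639  0.085 ]
```

Run:
```python
from h import *
print(shift([.485,.020,.15]), np.arctan2(.277,.961)+np.radians(6.9))
```

```text
[ 471.5959512  -533.74472386   43.11936768] 0.40106221726475483
```

```bash
python3 -m pendant '[{"x":30,"y":-34,"z":0,"wz":0.03},{"x":60,"y":-68,"z":0,"wz":0.06},{"x":90,"y":-102,"z":0,"wz":0.1},{"x":120,"y":-136,"z":0,"wz":0.13},{"x":150,"y":-170,"z":0,"wz":0.16},{"x":180,"y":-204,"z":0,"wz":0.2},{"x":210,"y":-238,"z":0,"wz":0.23},{"x":235,"y":-267,"z":0,"wz":0.25}]' 50 40
python3 - <<'E'
from h import *
s=robot.read_state();Q=R.from_quat(s['orientation']).as_matrix()
print(s['time'],shift([.485,.020,.15]),np.arctan2(Q[1,0],Q[0,0])+np.radians(6.9),s['joint_pos'])
E
```

```text
0.1 [ 471.5959512  -533.74472386   43.11936768] 0.4012597648804959 [ 1.19221799  0.38375732  0.04384251  1.59942835 -0.01789339  1.16119648
 -0.04992331]$[0]: bad value
```

```bash
python3 -m pendant '[{"x":30,"y":-34,"z":0,"wx":0,"wy":0,"wz":0.03},{"x":60,"y":-68,"z":0,"wx":0,"wy":0,"wz":0.06},{"x":90,"y":-102,"z":0,"wx":0,"wy":0,"wz":0.1},{"x":120,"y":-136,"z":0,"wx":0,"wy":0,"wz":0.13},{"x":150,"y":-170,"z":0,"wx":0,"wy":0,"wz":0.16},{"x":180,"y":-204,"z":0,"wx":0,"wy":0,"wz":0.2},{"x":210,"y":-238,"z":0,"wx":0,"wy":0,"wz":0.23},{"x":235,"y":-267,"z":0,"wx":0,"wy":0,"wz":0.25}]' 50 40
cat > st.py <<'E'
import sys
from h import *
s=robot.read_state();Q=R.from_quat(s['orientation']).as_matrix()
print('t',s['time'],'pos',np.round(s['tool_pos'],4),'F',np.round(s['ft_force'],1),'w',s['width'],'g',s['grasp_force'],'j',np.round(s['joint_pos'],2),'wz',np.arctan2(Q[1,0],Q[0,0])+np.radians(6.9))
if len(sys.argv)>3: print('shift',shift([float(v) for v in sys.argv[1:4]]).round(1))
E
python3 st.py .485 .02 .15
```

```text
time: 0.9
tool_pos: [0.3325, -0.3001, 0.1928]
orientation: [1.0, 0.016, -0.0, -0.0]
ft_force: [0.8, -0.0, 0.1]
width: 0.0499
grasp_force: 0.0
t 0.9 pos [ 0.3325 -0.3001  0.1928] F [ 0.8 -0.   0.1] w 0.049924510865927356 g 0.0 j [ 0.82  0.   -0.17  2.05  0.    1.08 -0.9 ] wz 0.15186915728119527
shift [ 162.5 -315.1   42.9]
```

```bash
python3 -m pendant '[{"x":22,"y":-42,"z":0,"wx":0,"wy":0,"wz":0.03},{"x":44,"y":-84,"z":0,"wx":0,"wy":0,"wz":0.06},{"x":66,"y":-126,"z":5,"wx":0,"wy":0,"wz":0.09},{"x":88,"y":-168,"z":10,"wx":0,"wy":0,"wz":0.12},{"x":110,"y":-210,"z":15,"wx":0,"wy":0,"wz":0.15},{"x":132,"y":-252,"z":20,"wx":0,"wy":0,"wz":0.15},{"x":150,"y":-290,"z":30,"wx":0,"wy":0,"wz":0.15},{"x":162,"y":-315,"z":42,"wx":0,"wy":0,"wz":0.15}]' >/dev/null
python3 st.py .485 .02 .062; python3 -c "
from h import *
b,e=robot.grab_frame('top');a,d=robot.grab_frame('scene')
cv2.imwrite('pics/t1.png',np.vstack([cv2.resize(b[180:300,200:340],None,fx=2.5,fy=2.5),cv2.resize(a[130:250,230:370],None,fx=2.5,fy=2.5)])[:600])"
```

```text
t 1.7 pos [0.4853 0.0209 0.1513] F [ 0.3 -0.6 -0.2] w 0.04988965606422521 g 0.0 j [ 0.4   0.16 -0.56  2.    0.1   1.   -1.9 ] wz 0.00520610135629096
shift [-0.3  1.1 89.3]
```

View pics/t1.png

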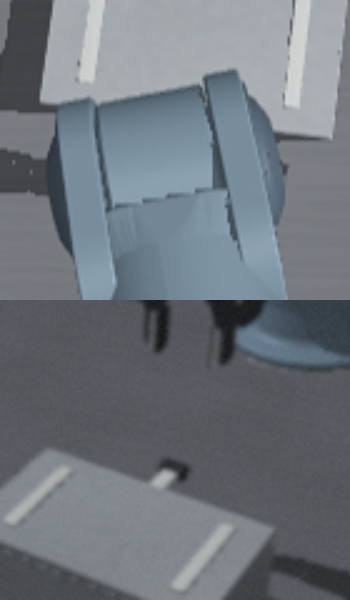

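The arm hides the grip from the top camera. In the scene crop, the fingers (155,330 and 225,340) straddle the grip (172,470) from above. I'll go down and close.

```bash
python3 -m pendant '[{"x":0,"y":1,"z":25,"wx":0,"wy":0,"wz":0},{"x":0,"y":1,"z":50,"wx":0,"wy":0,"wz":0},{"x":0,"y":1,"z":70,"wx":0,"wy":0,"wz":0},{"x":0,"y":1,"z":82,"wx":0,"wy":0,"wz":0},{"x":0,"y":1,"z":89,"wx":0,"wy":0,"wz":0},{"x":0,"y":1,"z":89,"wx":0,"wy":0,"wz":0}]' >/dev/null
python3 st.py
python3 -m pendant '[{"x":0,"y":0,"z":0,"wx":0,"wy":0,"wz":0},{"x":0,"y":0,"z":0,"wx":0,"wy":0,"wz":0},{"x":0,"y":0,"z":0,"wx":0,"wy":0,"wz":0},{"x":0,"y":0,"z":0,"wx":0,"wy":0,"wz":0},{"x":0,"y":0,"z":0,"wx":0,"wy":0,"wz":0},{"x":0,"y":0,"z":0,"wx":0,"wy":0,"wz":0}]' 15 40 >/dev/null
python3 st.py; python3 -c "
from h import *
a,d=robot.grab_frame('scene')
cv2.imwrite('pics/s2.png',cv2.resize(a[130:250,230:370],None,fx=4,fy=4))"
```

```text
t 2.4 pos [0.4834 0.0154 0.0616] F [-1.  -0.5 -0.2] w 0.05026387311934015 g 0.0 j [ 0.36  0.29 -0.53  2.08  0.2   0.82 -1.98] wz 0.0005272326940932992
t 3.0 pos [0.4841 0.016  0.0623] F [-0.2  0.6 -0.3] w 0.015300325319271203 g 0.0 j [ 0.36  0.29 -0.53  2.07  0.2   0.82 -1.98] wz 0.001291057505841034
```

View pics/s2.png

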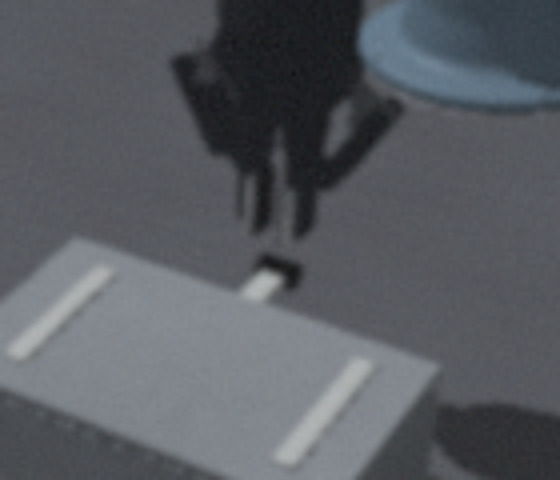

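Run:
```python
from h import *
s=robot.read_state();print(s['tool_pos'],s['orientation'])
def proj(n,p):
    q=robot.camera_params(n);return cv2.projectPoints(np.array([p],float),np.array(q['rvec']),np.array(q['tvec']),np.array(q['mtx']),None)[0].ravel()
Q=R.from_quat(s['orientation'])
for o in (-.008,.008):
  p=s['tool_pos']+Q.apply([0,o,0]);print(proj('scene',p))
print(proj('scene',[.485,.02,.079]),proj('top',[.485,.02,.079]))
a,d=robot.grab_frame('scene');S=cloud('scene',d)
for u,v in [(295,187),(305,187),(294,184),(297,195),(300,197),(302,199)]:print(u,v,S[v,u].round(3),a[v,u])
```

```text
[0.48407512 0.01596924 0.06227563] [ 9.98224783e-01 -5.95590172e-02  8.19470092e-05  8.94376869e-06]
[300.36297165 204.50064714]
[294.21959759 202.29754476]
[299.19824222 197.82673549] [271.30481227 244.53885811]
295 187 [0.482 0.007 0.102] [60 58 54]
305 187 [0.493 0.034 0.115] [32 31 27]
294 184 [0.489 0.007 0.114] [42 39 41]
297 195 [0.49  0.016 0.088] [25 18 22]
300 197 [0.493 0.025 0.087] [41 36 36]
302 199 [0.494 0.03  0.084] [40 40 38]
```

Run:
```python
from h import *
a,d=robot.grab_frame('scene');S=cloud('scene',d);f=np.load('f0.npz')
np.set_printoptions(linewidth=250)
print('dz now-before (mm)');print(((d-f['d'])*1000).astype(int)[180:206,288:312])
print('z mm');print(np.nan_to_num(S[180:206,288:312,2]*1000).astype(int))
```

```text
dz now-before (mm)
[[   -5  -228  -235  -237  -246  -245  -244  -237  -231  -224     1     0  -257  -255  -258  -257  -255  -260  -259  -250  -252     0     2     3]
 [    4  -230  -225  -234  -234  -241  -236  -231  -227  -220     4     0  -254  -251  -251  -246  -249  -256  -250  -248  -238    -2     0     3]
 [   -5  -224  -227  -229  -235  -230  -229  -223  -220  -213     0     4  -243  -252  -246 -1186  -249  -250  -247  -237  -236    -2    -1     7]
 [    2  -211  -219  -221  -224  -228  -226  -221  -214  -210     0  -239  -240  -239  -239  -239  -240   940  -236  -233  -230    -4     4    -3]
 [    0   968  -215  -220  -220  -221  -218  -212  -206  -201    -2  -234  -235  -239  -236  -234  -233  -238  -235  -230  -225    -2    -2    -1]
 [    0     0  -206  -213  -214  -212  -211  -203  -203  -197    -4  -221  -231  -234  -232  -221  -236  -228  -230  -224  -221    -2     5     0]
 [   -5     5     1  -208  -208  -206  -202  -200  -202     1     0  -220  -224  -225  -221  -223  -222  -224  -225  -217     1    -4     1     0]
 [   -5    -2  -197  -203  -212  -206  -200  -198   
[... 4621 characters left out ...]
1   1]
 [  0   2   2   0   0  80  83  81  81  82  82  81  81  84  83  81  79   0   1   0   1   0   1   0]
 [  0  -1   0  -2  83  81  81  80  81  82  82  81  79  81  80  79  77   0   0   2   0   2   1   2]
 [  1   0   1  80  81  81  81  81  82  81  83  79  76  78  79  75  74   0   3   1   2   2   2   0]
 [  0   1   1  79  80  82  81  81  81  81  79  75   0  73  76  74   0   0   2   1   1   1   3   0]
 [ 80   1  79  80  81  82  81  81  81  79  77   1   1   0   0   3   0   3   0   0   3   0   0   2]
 [ 81  80  80  80  80  79  81  79  79  75   0   2   1   0   0   0   1  -1   0   0   1   1   2   0]
 [ 81  81  80  79  80  82  81  80  75   0   1   0   1   0   0   0   0   1   0   0   2   0   1   1]]
```

Run:
```python
from h import *
a,d=robot.grab_frame('scene');S=cloud('scene',d);f=np.load('f0.npz')
s=robot.read_state();Q=R.from_quat(s['orientation'])
m=(d>0)&(f['d']>0)&(f['d']-d>.05);P=Q.inv().apply(S[m]-s['tool_pos'])*1000
m2=(abs(P[:,0])<120)&(abs(P[:,1])<120)&(P[:,2]>-200);P=P[m2]
for z0 in range(-140,0,8):
    q=P[(P[:,2]>=z0)&(P[:,2]<z0+8)]
    for sg in(-1,1):
        r=q[q[:,1]*sg>0]
        if len(r)>3:print(z0,sg,len(r),'x',np.percentile(r[:,0],[5,50,95]).round(),'y',np.percentile(r[:,1],[5,50,95]).round())
print('max z',np.sort(P[:,2])[-8:])
```

```text
-140 -1 126 x [-6.  9. 20.] y [-62. -41.  -9.]
-140 1 95 x [-0. 10. 20.] y [ 3. 35. 61.]
-132 -1 90 x [-4. 11. 18.] y [-62. -41.  -5.]
-132 1 83 x [ 2. 11. 17.] y [ 3. 42. 61.]
-124 -1 61 x [ 7. 12. 18.] y [-57. -22.  -4.]
-124 1 75 x [-3. 11. 18.] y [ 2. 42. 57.]
-116 -1 62 x [-11.  12.  18.] y [-52. -19.  -9.]
-116 1 79 x [-10.  11.  17.] y [ 7. 40. 51.]
-108 -1 58 x [-13.  11.  17.] y [-48. -20. -14.]
-108 1 60 x [-8. 11. 16.] y [ 9. 37. 47.]
-100 -1 56 x [-8. 10. 13.] y [-41. -22. -11.]
-100 1 74 x [-9.  8. 13.] y [10. 30. 43.]
-92 -1 51 x [-8. 11. 13.] y [-38. -20. -10.]
-92 1 61 x [-10.  10.  13.] y [10. 17. 36.]
-84 -1 20 x [ 6. 10. 13.] y [-23. -18.  -9.]
-84 1 31 x [-9.  7. 12.] y [ 8. 11. 28.]
-76 -1 27 x [-4.  7. 11.] y [-20. -15.  -8.]
-76 1 31 x [-10.   6.  13.] y [ 8. 10. 22.]
-68 -1 28 x [-3.  8. 12.] y [-21. -14.  -8.]
-68 1 33 x [-10.   6.  12.] y [ 8. 10. 21.]
-60 -1 29 x [-6.  7. 12.] y [-20. -16.  -8.]
-60 1 25 x [-8.  7. 11.] y [ 7.  9. 20.]
-52 -1 26 x [-3.  8. 12.] y [-20. -13.  -7.]
-52 1 26 x [-7.  7. 12.] y [ 8.  9. 18.]
-44 -1 6 x [-1.  7. 10.] y [-14. -13.  -7.]
-44 1 10 x [-8.  1. 10.] y [ 8.  9. 12.]
max z [-41.7022282  -40.99060622 -40.81131872 -40.56897899 -40.48618079
 -39.64054471 -39.13597729 -39.05038013]
```

The depth cloud shows the fingertips about 39 mm above the reported TCP, while x, y and finger spacing agree. The fingers therefore closed above the grip. I'll trust what the camera shows: reopen, go about 38 mm lower while checking force, then close.

```bash
python3 -m pendant '[{"x":0,"y":0,"z":0,"wx":0,"wy":0,"wz":0},{"x":0,"y":-2,"z":0,"wx":0,"wy":0,"wz":0},{"x":0,"y":-3,"z":0,"wx":0,"wy":0,"wz":0},{"x":0,"y":-3,"z":6,"wx":0,"wy":0,"wz":0},{"x":0,"y":-3,"z":14,"wx":0,"wy":0,"wz":0},{"x":0,"y":-3,"z":20,"wx":0,"wy":0,"wz":0},{"x":0,"y":-3,"z":20,"wx":0,"wy":0,"wz":0}]' 50 40 >/dev/null
python3 st.py
python3 -m pendant '[{"x":0,"y":0,"z":6,"wx":0,"wy":0,"wz":0},{"x":0,"y":0,"z":12,"wx":0,"wy":0,"wz":0},{"x":0,"y":0,"z":18,"wx":0,"wy":0,"wz":0},{"x":0,"y":0,"z":18,"wx":0,"wy":0,"wz":0}]' >/dev/null
python3 st.py
python3 -m pendant '[{"x":0,"y":0,"z":0,"wx":0,"wy":0,"wz":0},{"x":0,"y":0,"z":0,"wx":0,"wy":0,"wz":0},{"x":0,"y":0,"z":0,"wx":0,"wy":0,"wz":0},{"x":0,"y":0,"z":0,"wx":0,"wy":0,"wz":0},{"x":0,"y":0,"z":0,"wx":0,"wy":0,"wz":0},{"x":0,"y":0,"z":0,"wx":0,"wy":0,"wz":0}]' 15 40 >/dev/null
python3 st.py
```

```text
t 3.9 pos [0.4829 0.0189 0.0407] F [-0.5 -0.3  0.3] w 0.049938481489533976 g 0.0 j [ 0.34  0.33 -0.52  2.09  0.23  0.78 -2.01] wz 0.0012946010323227203
t 4.3 pos [0.4834 0.0189 0.0231] F [-0.2  0.3  0.8] w 0.04999847235701546 g 0.0 j [ 0.33  0.36 -0.51  2.09  0.25  0.75 -2.03] wz 0.0013165008469818301
t 4.9 pos [0.4847 0.0209 0.0244] F [ 0.5  5.5 -0.3] w 0.02318686039961833 g 40.34837186336517 j [ 0.33  0.36 -0.51  2.09  0.25  0.75 -2.03] wz 0.0026715669009544085
```

Gripped at 23 mm. Now the first half of the lid arc (R = 162 mm, start phase about 0.10 rad).

```bash
python3 -m pendant '[{"x":2,"y":-1,"z":-16,"wx":0,"wy":0,"wz":0},{"x":6,"y":-1,"z":-31,"wx":0,"wy":0,"wz":0},{"x":12,"y":-1,"z":-47,"wx":0,"wy":0,"wz":0},{"x":19,"y":-1,"z":-61,"wx":0,"wy":0,"wz":0},{"x":28,"y":-1,"z":-75,"wx":0,"wy":0,"wz":0},{"x":37,"y":-1,"z":-88,"wx":0,"wy":0,"wz":0},{"x":48,"y":-1,"z":-100,"wx":0,"wy":0,"wz":0},{"x":60,"y":-1,"z":-110,"wx":0,"wy":0,"wz":0}]'
```

```text
time: 5.7
tool_pos: [0.5416, 0.0148, 0.1334]
orientation: [0.998, -0.059, -0.003, -0.001]
ft_force: [-0.9, 6.1, -3.5]
width: 0.023
grasp_force: 39.7
```

```bash
python3 st.py;  python3 -c "
from h import *
a,d=robot.grab_frame('scene')
cv2.imwrite('pics/s3.png',a[60:300,160:440])"
```

```text
t 5.7 pos [0.5416 0.0148 0.1334] F [-0.9  6.1 -3.5] w 0.023001773042296364 g 39.73293900489807 j [ 0.36  0.3  -0.53  1.89  0.17  1.01 -1.93] wz 0.0025170865457870006
```

View pics/s3.png

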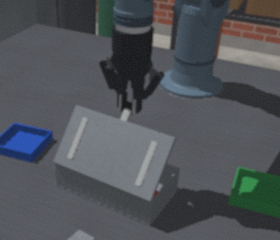

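The picture shows the lid about half open and still held, with the fingers at (125,105). Now the second half of the arc.

```bash
python3 -m pendant '[{"x":14,"y":-1,"z":-10,"wx":0,"wy":0,"wz":0},{"x":28,"y":-1,"z":-18,"wx":0,"wy":0,"wz":0},{"x":42,"y":-1,"z":-25,"wx":0,"wy":0,"wz":0},{"x":58,"y":-1,"z":-30,"wx":0,"wy":0,"wz":0},{"x":74,"y":-1,"z":-33,"wx":0,"wy":0,"wz":0},{"x":90,"y":-1,"z":-35,"wx":0,"wy":0,"wz":0},{"x":106,"y":-1,"z":-35,"wx":0,"wy":0,"wz":0},{"x":122,"y":-1,"z":-34,"wx":0,"wy":0,"wz":0}]'
python3 -m pendant '[{"x":0,"y":0,"z":0,"wx":0,"wy":0,"wz":0},{"x":0,"y":0,"z":0,"wx":0,"wy":0,"wz":0},{"x":0,"y":0,"z":0,"wx":0,"wy":0,"wz":0}]'
python3 -m pendant '[{"x":0,"y":0,"z":0,"wx":0,"wy":0,"wz":0},{"x":0,"y":0,"z":0,"wx":0,"wy":0,"wz":0},{"x":0,"y":0,"z":0,"wx":0,"wy":0,"wz":0},{"x":0,"y":0,"z":0,"wx":0,"wy":0,"wz":0},{"x":0,"y":0,"z":-15,"wx":0,"wy":0,"wz":0},{"x":0,"y":0,"z":-40,"wx":0,"wy":0,"wz":0},{"x":0,"y":0,"z":-75,"wx":0,"wy":0,"wz":0},{"x":0,"y":0,"z":-90,"wx":0,"wy":0,"wz":0}]' 50
```

```text
time: 6.55
tool_pos: [0.665, 0.0016, 0.1697]
orientation: [0.998, -0.059, -0.001, -0.001]
ft_force: [-2.1, 5.3, 4.0]
width: 0.0232
grasp_force: 41.0
time: 6.85
tool_pos: [0.666, 0.0015, 0.1696]
orientation: [0.998, -0.059, 0.001, -0.001]
ft_force: [1.6, 4.5, 3.8]
width: 0.0228
grasp_force: 40.9
time: 7.65
tool_pos: [0.6676, -0.0004, 0.2634]
orientation: [0.998, -0.06, 0.004, -0.0]
ft_force: [0.9, 0.2, 0.7]
width: 0.05
grasp_force: 0.0
```

```bash
python3 -m pendant '[{"x":-25,"y":25,"z":-10,"wx":0,"wy":0,"wz":0},{"x":-60,"y":50,"z":-10,"wx":0,"wy":0,"wz":0},{"x":-95,"y":80,"z":-10,"wx":0,"wy":0,"wz":0},{"x":-130,"y":110,"z":-10,"wx":0,"wy":0,"wz":0},{"x":-165,"y":140,"z":-10,"wx":0,"wy":0,"wz":0},{"x":-200,"y":170,"z":-10,"wx":0,"wy":0,"wz":0},{"x":-220,"y":200,"z":-10,"wx":0,"wy":0,"wz":0},{"x":-230,"y":220,"z":-10,"wx":0,"wy":0,"wz":0}]' >/dev/null
python3 st.py;  python3 -c "
from h import *
a,d=robot.grab_frame('scene');b,e=robot.grab_frame('top');np.savez('f1.npz',a=a,d=d,b=b,e=e)
cv2.imwrite('pics/t4.png',np.hstack([cv2.resize(b[130:270,190:350],None,fx=2.4,fy=2.4),cv2.resize(a[120:260,190:350],None,fx=2.4,fy=2.4)]))"
```

```text
t 8.45 pos [ 0.408  -0.1942  0.2686] F [1.  0.4 0.4] w 0.04991082673291722 g 0.0 j [ 0.73 -0.05 -0.36  1.94 -0.02  1.25 -1.32] wz -0.0024360898461424224
```

View pics/t4.png

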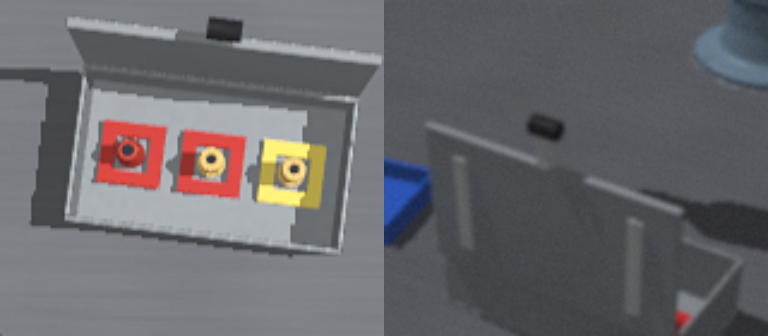

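The lid is open. In the top view, the cup is in the left red pocket (crop 128,150), the wrongly packed nozzle is in the middle red pocket (212,160), and the correct one is in yellow (292,172). The lid blocks the scene camera, so heights come from the top camera's depth.

```bash
python3 - <<'E'
from h import *
f=np.load('f1.npz');b,e=f['b'],f['e'];W=cloud('top',e)
h=cv2.cvtColor(b,cv2.COLOR_BGR2HSV).astype(int)
# everything tall inside case near middle
u0,v0=190+212/2.4,130+160/2.4
x=slice(int(v0)-16,int(v0)+17),slice(int(u0)-16,int(u0)+17)
Z=(W[x][...,2]*1000)
np.set_printoptions(linewidth=250);print(np.nan_to_num(Z).astype(int)[8:26,6:28])
m=np.zeros(e.shape,np.uint8);m[x]=(Z>40)&(Z<65)
n,l,s,c=cv2.connectedComponentsWithStats(m);i=1+s[1:,4].argmax();z=np.nanmedian(W[l==i][:,2]);print(c[i],s[i],z,np.nanmean(W[l==i],0))
(ce,r)=cv2.minEnclosingCircle(np.argwhere(l==i)[:,::-1].astype(np.float32));print(ce,r,onplane('top',*ce,z),onplane('top',*c[i],z))
# red frame centre
mr=((h[...,0]<6)|(h[...,0]>174))&(h[...,1]>150)
M=np.zeros(e.shape,np.uint8);M[130:270,262:295]=mr[130:270,262:295];R4=cv2.minAreaRect(cv2.findNonZero(M));print(R4,onplane('top',*R4[0],.012))
mg=(h[...,0]>10)&(h[...,0]<28)&(h[...,1]>70);M2=np.zeros(e.shape,np.uint8);M2[x]=mg[x];print('brass',cv2.minEnclosingCircle(cv2.findNonZero(M2)),M2.sum())
k=(np.abs(W[...,2]-.18)<.05);k[:130]=0;k[200:]=0;k[:,:200]=0;k[:,360:]=0
print('lid pts x at z bands',[ (zz,np.nanmedian(W[k&(abs(W[...,2]-zz)<.01)][:,0])) for zz in(.14,.16,.18,.2)])
E
python3 st.py
```

```text
[[12 13 11 13 11 12  9  9 12  9 13 11 12 17 11 12 11  9 10 10 10  9]
 [ 9 10 10 13  9 12 10 16 12 13 12 10 10 10 12 13 15  7  9 12 10 12]
 [15 11 13 12  2  0  4  6  9 13 10  8 10 13 12  8 11 14 11 13 11  9]
 [12 14 12 14  3  3  1  3 54 52 51 52  0  7  7  7  8  9 12 13 12 13]
 [11 10 11 11  5  0  5 48 52 48 53 52 51 51  2  3  1  0 15 13 15  7]
 [10 11 12 13  6  7 55 49 51 52 52 55 53 51  0  5  2  7 13  8 11 14]
 [10 12 12  6  6 53 49 53 53 51 52 48 52 51 50  6  3  7 13  8 14 12]
 [13 12 12  7  2 47 52 53 54 51 54 52 57 51 50 13  2  5 13 13  9  8]
 [11 13 12  5 13 50 51 52 52 51 51 53 54 52 53 10  5  1 11 12 13 10]
 [13 10 11  6 11 52 51 52 53 52 55 50 52 52 52 15  7  6 11 10 13 10]
 [10 14 10  4 14 30 51 52 49 49 51 52 51 51 33 10  3  9 10 10 14 12]
 [13  7 12  1  4 14 44 53 55 51 51 49 54 49 13 14  0 10 15 13 13 12]
 [12 14  8  1  3 14 14 39 55 50 54 55 40 19 13  4  2 13 14 12 10 11]
 [ 9 13 12  9  1  6 16 12 25 32 29 32 14 14  4  5  3 11 13  7 13 11]
 [ 9 13  0  2  5  5  5 14 17 14 14 12 17  3  3  1  2 11 11 13 12 10]
 [11 10  6  4  3  5  4  3  4  1  0  8  4  4  6  3  6 12 10 12 11 
[... 209 characters left out ...]
38103 0.00964729 0.05195546]
(277.6428527832031, 195.64285278320312) 4.953974723815918 [0.5822814  0.00950908 0.05214723] [0.58236491 0.0096462  0.05214723]
((277.6159973144531, 198.01364135742188), (25.412967681884766, 25.004026412963867), 6.709837436676025) [0.58063288 0.00958973 0.012     ]
brass ((277.5799865722656, 197.02000427246094), 6.185300827026367) 110
lid pts x at z bands [(0.14, np.float64(0.6501827011222716)), (0.16, np.float64(0.6517354177571268)), (0.18, np.float64(0.6533481312929849)), (0.2, np.float64(0.655479991287774))]
t 8.55 pos [ 0.4082 -0.1955  0.2685] F [ 0.5  2.4 -0.4] w 0.05033861981926849 g 0.0 j [ 0.73 -0.05 -0.36  1.94 -0.02  1.25 -1.32] wz -0.006294624742705646
```

```bash
python3 st.py .5823 .0096 .1
```

```text
t 8.55 pos [ 0.4082 -0.1955  0.2685] F [ 0.5  2.4 -0.4] w 0.05033861981926849 g 0.0 j [ 0.73 -0.05 -0.36  1.94 -0.02  1.25 -1.32] wz -0.006294624742705646
shift [ 146.8 -225.7  168. ]
```

```bash
python3 -m pendant '[{"x":20,"y":-30,"z":5,"wx":0,"wy":0,"wz":0},{"x":45,"y":-65,"z":20,"wx":0,"wy":0,"wz":0},{"x":70,"y":-105,"z":40,"wx":0,"wy":0,"wz":0},{"x":95,"y":-145,"z":70,"wx":0,"wy":0,"wz":0},{"x":120,"y":-185,"z":100,"wx":0,"wy":0,"wz":0},{"x":138,"y":-212,"z":130,"wx":0,"wy":0,"wz":0},{"x":147,"y":-226,"z":155,"wx":0,"wy":0,"wz":0},{"x":147,"y":-226,"z":168,"wx":0,"wy":0,"wz":0}]' 40 40 >/dev/null
python3 -m pendant '[{"x":0,"y":0,"z":0,"wx":0,"wy":0,"wz":0},{"x":0,"y":0,"z":0,"wx":0,"wy":0,"wz":0}]' >/dev/null
python3 st.py .5823 .0096 -.018
python3 - <<'E'
from h import *
a,d=robot.grab_frame('scene');S=cloud('scene',d);f=np.load('f1.npz')
s=robot.read_state();Q=R.from_quat(s['orientation'])
m=(d>0)&(f['d']>0)&(f['d']-d>.05);P=Q.inv().apply(S[m]-s['tool_pos'])*1000
P=P[(abs(P[:,0])<120)&(abs(P[:,1])<120)];print(len(P),np.sort(P[:,2])[-10:])
cv2.imwrite('pics/s5.png',a[60:260,160:400])
E
```

```text
t 9.55 pos [0.5837 0.0142 0.1007] F [-0.1  0.6 -0. ] w 0.04033753488846829 g 0.0 j [ 0.35  0.41 -0.54  1.82  0.25  0.98 -1.98] wz 3.5023624254448826e-05
shift [ -0.8   4.6 118.7]
8878 [-44.40990949 -44.22713504 -43.78067205 -43.55398149 -41.95913796
 -41.78426825 -41.65633281 -40.86028127 -40.55368864 -40.23811251]
```

View pics/s5.png

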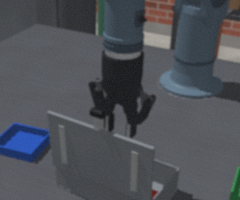

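The gripper hangs above the case, with the fingers at about (120,125) just behind the upright lid. I'll correct y and descend in stages.

```bash
python3 -m pendant '[{"x":-1,"y":4,"z":10,"wx":0,"wy":0,"wz":0},{"x":-1,"y":4,"z":25,"wx":0,"wy":0,"wz":0},{"x":-1,"y":4,"z":40,"wx":0,"wy":0,"wz":0},{"x":-1,"y":4,"z":52,"wx":0,"wy":0,"wz":0},{"x":-1,"y":4,"z":55,"wx":0,"wy":0,"wz":0},{"x":-1,"y":4,"z":55,"wx":0,"wy":0,"wz":0},{"x":-1,"y":4,"z":55,"wx":0,"wy":0,"wz":0}]' >/dev/null
python3 st.py .5823 .0096 -.018;python3 -c "
from h import *
robot.grab_frame('scene')";python3 st.py .5823 .0096 -.018
```

```text
t 10.3 pos [0.5825 0.0116 0.0453] F [ 0.5 -0.1  1.1] w 0.03997075296654192 g 0.0 j [ 0.33  0.49 -0.51  1.85  0.3   0.88 -2.02] wz 0.001580614127716734
shift [-0.   2.1 63.3]
t 10.35 pos [0.5828 0.0116 0.0457] F [-0.  -0.1  0.2] w 0.03997346789283136 g 0.0 j [ 0.33  0.49 -0.51  1.85  0.3   0.88 -2.02] wz 0.0015882843996881113
shift [-0.4  2.1 63.7]
```

```bash
python3 -m pendant '[{"x":0,"y":2,"z":8,"wx":0,"wy":0,"wz":0},{"x":0,"y":2,"z":18,"wx":0,"wy":0,"wz":0},{"x":0,"y":2,"z":28,"wx":0,"wy":0,"wz":0},{"x":0,"y":2,"z":36,"wx":0,"wy":0,"wz":0},{"x":0,"y":2,"z":40,"wx":0,"wy":0,"wz":0},{"x":0,"y":2,"z":40,"wx":0,"wy":0,"wz":0}]' >/dev/null
python3 st.py .5823 .0096 -.018
python3 -m pendant '[{"x":0,"y":0,"z":6,"wx":0,"wy":0,"wz":0},{"x":0,"y":0,"z":12,"wx":0,"wy":0,"wz":0},{"x":0,"y":0,"z":18,"wx":0,"wy":0,"wz":0},{"x":0,"y":0,"z":22,"wx":0,"wy":0,"wz":0},{"x":0,"y":0,"z":22,"wx":0,"wy":0,"wz":0}]' >/dev/null
python3 st.py .5823 .0096 -.018
```

```text
t 10.95 pos [0.581  0.0094 0.004 ] F [ 0.   0.5 -0.6] w 0.039911205490635 g 0.0 j [ 0.31  0.54 -0.48  1.87  0.34  0.81 -2.04] wz 0.0014347729174349066
shift [ 1.3 -0.4 22. ]
t 11.45 pos [ 0.5811  0.0092 -0.0177] F [ 0.5 -0.   0.4] w 0.04026157972627229 g 0.0 j [ 0.3   0.58 -0.47  1.88  0.36  0.77 -2.06] wz 0.0012747560474020148
shift [ 1.1 -0.5  0.3]
```

```bash
python3 -m pendant '[{"x":1,"y":0,"z":0,"wx":0,"wy":0,"wz":0},{"x":1,"y":0,"z":0,"wx":0,"wy":0,"wz":0},{"x":1,"y":0,"z":0,"wx":0,"wy":0,"wz":0},{"x":1,"y":0,"z":0,"wx":0,"wy":0,"wz":0},{"x":1,"y":0,"z":0,"wx":0,"wy":0,"wz":0}]' 10 40 >/dev/null
python3 st.py
python3 -m pendant '[{"x":0,"y":0,"z":-10,"wx":0,"wy":0,"wz":0},{"x":0,"y":0,"z":-25,"wx":0,"wy":0,"wz":0},{"x":0,"y":0,"z":-45,"wx":0,"wy":0,"wz":0},{"x":0,"y":0,"z":-65,"wx":0,"wy":0,"wz":0},{"x":0,"y":0,"z":-90,"wx":0,"wy":0,"wz":0},{"x":0,"y":0,"z":-115,"wx":0,"wy":0,"wz":0},{"x":0,"y":0,"z":-130,"wx":0,"wy":0,"wz":0},{"x":0,"y":0,"z":-130,"wx":0,"wy":0,"wz":0}]' >/dev/null
python3 st.py .537 -.267 .11
```

```text
t 11.95 pos [ 0.5832  0.0092 -0.0166] F [0.5 0.7 0.2] w 0.0187569855206474 g 39.06654417514801 j [ 0.3   0.58 -0.47  1.87  0.36  0.77 -2.06] wz 0.0013136522148644025
t 12.75 pos [0.5856 0.0095 0.1169] F [ 0.7 -0.5 -0.2] w 0.018520656645786483 g 39.0358829498291 j [ 0.36  0.39 -0.54  1.81  0.24  1.   -1.97] wz 0.0012540542816613098
shift [-15.4 280.3   6.6]
```

```bash
python3 -m pendant '[{"x":-2,"y":20,"z":0,"wx":0,"wy":0,"wz":0},{"x":-5,"y":60,"z":0,"wx":0,"wy":0,"wz":0},{"x":-8,"y":100,"z":0,"wx":0,"wy":0,"wz":0},{"x":-11,"y":140,"z":0,"wx":0,"wy":0,"wz":0},{"x":-13,"y":180,"z":0,"wx":0,"wy":0,"wz":0},{"x":-15,"y":220,"z":0,"wx":0,"wy":0,"wz":0},{"x":-15,"y":260,"z":0,"wx":0,"wy":0,"wz":0},{"x":-15,"y":278,"z":0,"wx":0,"wy":0,"wz":0}]' >/dev/null
python3 -m pendant '[{"x":0,"y":0,"z":0,"wx":0,"wy":0,"wz":0},{"x":0,"y":0,"z":0,"wx":0,"wy":0,"wz":0},{"x":0,"y":0,"z":0,"wx":0,"wy":0,"wz":0}]' >/dev/null
python3 st.py .536 -.265 -.0146
python3 - <<'E'
from h import *
a,d=robot.grab_frame('scene');S=cloud('scene',d)
s=robot.read_state()
h=cv2.cvtColor(a,cv2.COLOR_BGR2HSV).astype(int);m=(h[...,0]>10)&(h[...,0]<28)&(h[...,1]>70)
P=S[m];P=P[(np.linalg.norm(P[:,:2]-s['tool_pos'][:2],axis=1)<.05)];print(len(P));print(np.percentile(P,[2,50,98],axis=0) if len(P) else '')
cv2.imwrite('pics/s6.png',cv2.resize(a[90:240,110:270],None,fx=3,fy=3))
E
```

```text
t 13.85 pos [ 0.5357 -0.2614  0.1129] F [-0.3  0.1 -1.3] w 0.019104527274080164 g 39.15111601352692 j [ 0.75  0.4  -0.44  1.78  0.2   1.   -1.46] wz 0.005613458887693129
shift [  0.7   3.8 127.4]
141
[[ 0.53083939 -0.27267018  0.13555897]
 [ 0.54354516 -0.26045092  0.15480884]
 [ 0.54991774 -0.24971543  0.18350466]]
```

View pics/s6.png

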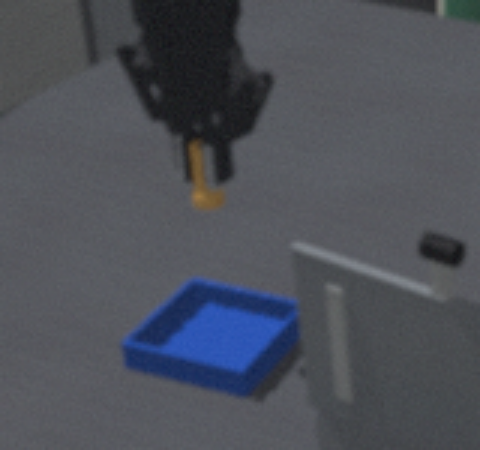

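The nozzle is held, with its foot about 0.135 m up (crop 208,198), above the blue tray (crop 215,335). I'll lower it with force checks.

```bash
python3 -m pendant '[{"x":1,"y":3,"z":15,"wx":0,"wy":0,"wz":0},{"x":1,"y":3,"z":35,"wx":0,"wy":0,"wz":0},{"x":1,"y":3,"z":55,"wx":0,"wy":0,"wz":0},{"x":1,"y":3,"z":75,"wx":0,"wy":0,"wz":0},{"x":1,"y":3,"z":95,"wx":0,"wy":0,"wz":0},{"x":1,"y":3,"z":110,"wx":0,"wy":0,"wz":0},{"x":1,"y":3,"z":119,"wx":0,"wy":0,"wz":0},{"x":1,"y":3,"z":119,"wx":0,"wy":0,"wz":0}]' >/dev/null
python3 st.py .536 -.265 -.0146
python3 -m pendant '[{"x":0,"y":0,"z":2,"wx":0,"wy":0,"wz":0},{"x":0,"y":0,"z":4,"wx":0,"wy":0,"wz":0},{"x":0,"y":0,"z":6,"wx":0,"wy":0,"wz":0},{"x":0,"y":0,"z":6,"wx":0,"wy":0,"wz":0}]' >/dev/null
python3 st.py .536 -.265 -.0146
```

```text
t 14.7 pos [ 0.5344 -0.2671 -0.0076] F [-0.2  0.4 -1.1] w 0.018636067118080756 g 39.136483669281006 j [ 0.71  0.57 -0.39  1.84  0.29  0.79 -1.52] wz 0.002056382783484051
shift [ 1.4 -2.3  7. ]
t 15.1 pos [ 0.5358 -0.2684 -0.0115] F [ 0.5 -0.1 -1.2] w 0.018635370125829397 g 39.13610816001892 j [ 0.71  0.58 -0.38  1.84  0.29  0.78 -1.52] wz 0.0010883076001389491
shift [-0.2 -3.4  3.1]
```

```bash
python3 -m pendant '[{"x":0,"y":0,"z":1,"wx":0,"wy":0,"wz":0},{"x":0,"y":0,"z":2,"wx":0,"wy":0,"wz":0},{"x":0,"y":0,"z":2,"wx":0,"wy":0,"wz":0}]' >/dev/null
python3 st.py
python3 -m pendant '[{"x":0,"y":0,"z":1,"wx":0,"wy":0,"wz":0},{"x":0,"y":0,"z":2,"wx":0,"wy":0,"wz":0},{"x":0,"y":0,"z":2,"wx":0,"wy":0,"wz":0}]' >/dev/null
python3 st.py
```

```text
t 15.4 pos [ 0.5355 -0.2681 -0.0139] F [ 0.2  0.2 -0.9] w 0.018763293992939346 g 39.136839509010315 j [ 0.7   0.58 -0.38  1.84  0.29  0.78 -1.52] wz 0.0012295970227518827
t 15.7 pos [ 0.5357 -0.2682 -0.0156] F [-0.4 -0.5  1.4] w 0.01883177510018991 g 39.382392168045044 j [ 0.7   0.58 -0.38  1.84  0.3   0.78 -1.52] wz 0.00126577332020128
```

Contact. Release and retreat.

```bash
python3 -m pendant '[{"x":0,"y":0,"z":0,"wx":0,"wy":0,"wz":0},{"x":0,"y":0,"z":0,"wx":0,"wy":0,"wz":0},{"x":0,"y":0,"z":0,"wx":0,"wy":0,"wz":0},{"x":0,"y":0,"z":0,"wx":0,"wy":0,"wz":0},{"x":0,"y":0,"z":0,"wx":0,"wy":0,"wz":0},{"x":0,"y":0,"z":-15,"wx":0,"wy":0,"wz":0},{"x":0,"y":0,"z":-40,"wx":0,"wy":0,"wz":0},{"x":0,"y":0,"z":-75,"wx":0,"wy":0,"wz":0}]' 40 >/dev/null
python3 -m pendant '[{"x":0,"y":0,"z":-40,"wx":0,"wy":0,"wz":0},{"x":0,"y":0,"z":-85,"wx":0,"wy":0,"wz":0},{"x":-40,"y":0,"z":-105,"wx":0,"wy":0,"wz":0},{"x":-85,"y":0,"z":-115,"wx":0,"wy":0,"wz":0},{"x":-125,"y":0,"z":-115,"wx":0,"wy":0,"wz":0},{"x":-150,"y":20,"z":-115,"wx":0,"wy":0,"wz":0},{"x":-150,"y":40,"z":-115,"wx":0,"wy":0,"wz":0},{"x":-150,"y":40,"z":-115,"wx":0,"wy":0,"wz":0}]'
python3 - <<'E'
from h import *
a,d=robot.grab_frame('scene');b,e=robot.grab_frame('top');W=cloud('top',e)
x=(W[...,2]>.035)&(W[...,2]<.07)&(abs(W[...,0]-.536)<.04)&(abs(W[...,1]+.265)<.04);print(x.sum(),W[x].mean(0) if x.any() else '',W[x].max(0) if x.any() else '')
cv2.imwrite('pics/f7.png',np.hstack([cv2.resize(b[130:270,190:450],None,fx=1.5,fy=1.5),cv2.resize(a[120:260,120:380],None,fx=1.5,fy=1.5)]))
E
```

```text
time: 17.3
tool_pos: [0.3804, -0.2931, 0.1756]
orientation: [0.998, -0.062, 0.001, 0.001]
ft_force: [-0.1, 0.1, 0.1]
width: 0.0399
grasp_force: 0.0
98 [ 0.53505735 -0.2674615   0.05173252] [ 0.54458094 -0.25931016  0.05792618]
```

View pics/f7.png

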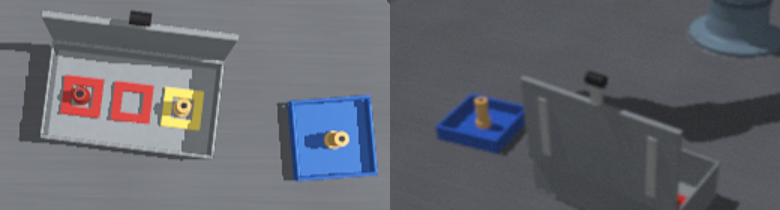

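The nozzle stands upright in the blue tray: top view (337,140), scene view (482,112), top at z = 0.052. The cup and the other nozzle are still in their pockets, the middle red pocket is empty, and the lid is open.

```bash
python3 -c "
from workcell import robot
print(robot.finish_job())"
```

```text
the job is handed in; nothing more can be done
None
```

The job is handed in, with no verdict returned; the last pictures show the lid open past upright, the misplaced brass nozzle standing in the blue tray, and the cup and other nozzle still in their pockets.

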